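Clear the block heater's lid and hold it open for a look inside

TASK

Somebody left an amber bottle on the lid of the block heater: take it off and set it down gently, standing upright in the white tray, keeping the lid shut until the bottle stands there. Then raise the lid to 50 degrees and hold it still there for a look at the tubes; the lid falls shut if let go, so finish while still holding it open with the gripper's fingers. Leave everything else on the bench where it is.

Things in the scene. Friction and masses are not known exactly. Their poses are not given: they have to be found in the camera images.
- heater: block heater fixed to the bench: white open-topped box 180 (x) x 220 (y) x 100 mm high with a blue control panel on its front, which faces its own -x (towards the robot, turned by up to 0.35 rad). Origin: centre of its underside on the bench, z up. It stands on the left or on the right of the bench
- lid (a joint): hinge of the heater's blue lid (180 x 220 x 8 mm, 0.3 to 0.6 kg), in rad: 0 shut, growing as its front edge rises; 0.873 is 50 degrees. It is hinged along the top of the heater's far (+x) side, turns freely and falls shut whenever it is let go; it cannot go past 1.4
- lid_hinge (a point): middle of the hinge line, which runs along the heater's own y axis, 90 mm behind the heater's centre and 100 mm above the bench. Its axes are the lid's: at angle 0 they are parallel to the heater's and they pitch with the lid (x along the lid away from its front edge, z out of its top face)
- lid_handle (a point): middle of the white round bar handle on the lid: bar 11 mm thick and about 110 mm long along the heater's y, its centre 35 mm out from the lid's top face (29 mm of air below it), on posts near its two ends, 42 mm either side of this point. In the lid's axes it lies 150 mm before and 43 mm above the hinge; 143 mm above the bench when the lid is shut. The bar can turn between the fingers as the lid rises
- bottle: amber glass bottle with a blue screw cap and a white label, 105 mm high, 0.1 to 0.2 kg, standing upright on the shut lid (108 mm above the bench) behind the handle: straight body 50 mm across up to 67 mm, then a shoulder, cap 34 mm across from 85 mm up. Origin: centre of its underside, z up
- tray: shallow white tray fixed to the bench, empty, 140 (x) x 180 (y) x 15 mm high outside, walls and floor 4 mm thick, on the other side of the bench from the heater. Origin: centre of its underside
- rack: bystander: green tube rack with blue-capped tubes, 80 x 160 mm, 74 mm high, at the far left. Origin: centre of its underside
- flask: bystander: conical glass flask with yellow contents, 74 mm across, 122 mm high, on the left. Origin: centre of its underside
- bottle_tall: bystander: clear blue-capped bottle, 64 mm across, 140 mm high, at the back. Origin: centre of its underside
- bottle_small: bystander: clear blue-capped bottle, 48 mm across, 90 mm high, at the back. Origin: centre of its underside
- tipbox: bystander: red box with a white lid, 88 x 123 x 64 mm, on the right. Origin: centre of its underside
- timer: bystander: grey bench timer, 70 x 75 x 22 mm, on the right. Origin: centre of its underside
Things that resemble listed ones, but are neither listed nor needed, are in the scene too. Of the things that look like the tray, the larger one is meant.

How it is judged:
By the outcome, as a careful person would: the job done as asked, in the order asked, and still so for the second after the job is handed in, while the arm keeps its last pose, push and grip.
It also fails if it takes over 56 s, if anything falls off the work surface, if the arm or the gripper's body presses on something with over 40 N, if the wrist force passes 120 N, or if a joint passes its speed limit or range.

ROBOT

A 6-joint arm with a two-finger parallel gripper is mounted at the origin on the work surface. World frame = base frame: x ahead of the robot, y to its left, z up, the work surface at z = 0. Lengths are in m, angles in rad, forces in N, time in s.
With the tool pointing down it reaches from about 0.275 to 0.725 m from the base axis. Payload 5.6 kg.
Tool frame: the origin (TCP) lies midway between the tips of the shut fingers; the grasp point (between the pads) lies 19 mm behind it; x points along the fingers, y is the direction in which the jaws open and shut, and the axes are right-handed (so a half turn about x gives the same grasp; the last joint's range is limited). The gripper opens to 85 mm and grips with 20 to 120 N. Pads are 22 mm wide; open, the fingers measure 114 mm over their backs; the gripper's body (76 mm by 85 mm) begins 54 mm behind the grasp point. The pads swing forward as they close: fully open they stand 13 mm farther back than shut.
Start: joints at [-1.064, 0.255, 0.108, 0, -1.424, -0.285], TCP at [0.121, -0.537, 0.231] pointing down, gripper open.
Joint ranges: [-2.95, 2.95], [-1.21, 1.97], [-1.09, 1.5], [-2.87, 1.71], [-2.94, -0.07], [-3.05, 3.05]. Speed limits (rad/s): [2.57, 2.57, 3.14, 3.14, 3.14, 3.14].

INTERFACE

Orientations are given as a unit quaternion [x, y, z, w].
In Python, from plant import ctrl gives the robot as it stands.
- The arm moves only by the shell command python3 -m pendant 'ROWS' [FORCE]. ROWS is JSON, a list that holds one entry, the list of rows, each a list of 5 numbers: the shift along the tool's x, y, z in units of 25 mm (1.0 is 25 mm), then the turn about the tool's x in units of 5 degrees (1.0 is 5 degrees), then the closure, from -1 (fully open) to 1 (shut). In form: [[[dx, dy, dz, twist, grip], ...]]. A call has 1 to 5 rows; each row is the pose to reach, as a shift and turn from the pose commanded when the call began, along the tool's axes at that moment; what a row does not reach only later rows make up. A row lasts 1/12 s, in which the tool goes at most 41.7 mm and 7.16 degrees, less where a joint would pass 70% of its speed; a pose out of reach is approached as far as the arm can. A call with a gripper value outside its range is refused whole. The fingers move at their own pace and stop on an object; FORCE is the grip in N (left out, the last holds). Time passes only in rows, so rows that repeat a pose let the fingers close. It gives the time, the measured TCP pose, the force and the opening at its end, in the units of the state.
- ctrl.get_state(): the state, without advancing time (a new reading comes with each control period).
- ctrl.snapshot(name): name is "scene" or "top" or "wrist"; returns the picture (420x560x3 uint8, red, green, blue); there is no depth.
- ctrl.camera_params(name): a dict with "mtx" (3x3 intrinsics, pixels), "dist" ([k1, k2, p1, p2, k3] as OpenCV has them; the pictures are not rectified), "R" (3x3) and "t" (3): a world point X has camera coordinates R X + t. Camera axes: x right, y down, z forward; pixel columns grow to the right and rows downward; lengths in m; the calibration is good to about 2 mm. A picture is of the moment at which its call begins: read the wrist's pose just before it. camera_params takes no time and is no camera call; for the wrist camera it gives the pose at the moment of the call.
- ctrl.hand_in(): hands the job in, once; it reports no verdict.
The state is a dict: "clock": time; "joint_pos": joint angles; "dq": joint speeds; "tau": joint torques, N m; "ee_pos": TCP position; "tool_rot": TCP orientation; "ft_force": force on the tool from outside, world axes, zero at the start; "ft_torque": the same for the moment, N m; "finger_gap": finger opening in m.
Only numpy, scipy, OpenCV 4.12 (cv2) and the standard library are available. Lean on these libraries where they do the work, as an engineer would, in place of code of your own. Each camera call takes 0.05 s, during which the arm holds its last target.

## Working session

There is one attempt and no reset: what is moved stays moved. The work goes in short steps, Python scripts to look and compute and a shell command to move; the robot and the scene stay as the last step left them, time stands still between calls to the robot, and variables do not carry over. Pictures are saved under pics/ and viewed, and the job is handed in when it is done.

```bash
ls; mkdir -p pics
python3 - <<'E'
from plant import ctrl
import cv2,numpy as np
s=ctrl.get_state()
for k,v in s.items(): print(k,np.round(v,4))
for n in ["scene","top"]:
    im=ctrl.snapshot(n); cv2.imwrite(f"pics/{n}0.png",im[:,:,::-1])
    p=ctrl.camera_params(n); print(n,{k:np.round(v,4).tolist() for k,v in p.items()})
E
```

```text
pics
clock 0.0
joint_pos [-1.0644e+00  2.5570e-01  1.0710e-01 -5.0000e-04 -1.4239e+00 -2.8460e-01]
dq [-0.0005 -0.0008  0.0013  0.0002  0.0011 -0.0008]
tau [ 6.00000e-04 -3.86630e+01  2.37938e+01  5.36510e+00 -6.20000e-03
  0.00000e+00]
ee_pos [ 0.121  -0.5361  0.2304]
tool_rot [-0.0776  0.7028  0.0789  0.7027]
ft_force [0.4474 0.306  0.0732]
ft_torque [ 0.0101 -0.0041  0.0138]
finger_gap 0.0853
scene {'mtx': [[496.794, 0.0, 271.8524], [0.0, 496.794, 207.9516], [0.0, 0.0, 1.0]], 'dist': [-0.1356, 0.0, 0.0, 0.0, 0.0], 'R': [[-0.1451, 0.9893, 0.0139], [0.7273, 0.1162, -0.6764], [-0.6708, -0.088, -0.7364]], 't': [0.0698, -0.3575, 1.9066]}
top {'mtx': [[492.559, 0.0, 284.6622], [0.0, 492.559, 212.7144], [0.0, 0.0, 1.0]], 'dist': [0.0282, 0.0, 0.0, 0.0, 0.0], 'R': [[0.0269, -0.9996, 0.0131], [-0.9859, -0.0287, -0.1648], [0.1651, -0.0085, -0.9862]], 't': [-0.0346, 0.5595, 1.4086]}
```

View pics/scene0.png

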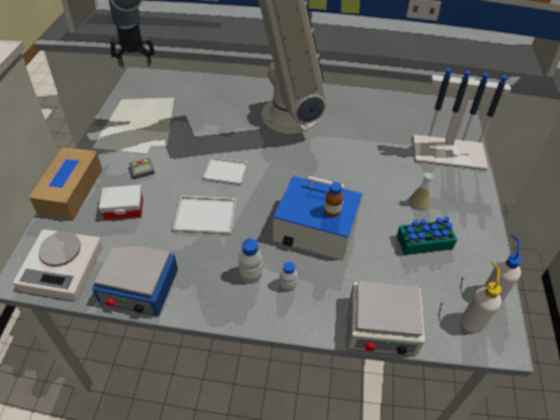

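View pics/top0.png

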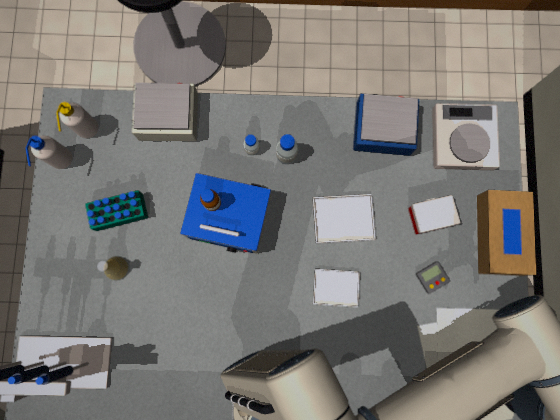

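Scene view (from behind the bench) and top view: the heater with blue lid is at top (227,212). The amber bottle's cap is at about (209,193) and the white handle bar at (219,230). Tray candidates in the top view are (344,218), the larger one, and (336,287), the smaller one. The larger one is meant, and I'll confirm by measured size.

```bash
cat > h.py <<'E'
import cv2,numpy as np
from plant import ctrl
from scipy.spatial.transform import Rotation as Rn
def rays(cam,px,p=None):
    p=p or ctrl.camera_params(cam)
    u=cv2.undistortPoints(np.array(px,float).reshape(-1,1,2),np.array(p['mtx']),np.array(p['dist'])).reshape(-1,2)
    R=np.array(p['R']);t=np.array(p['t'])
    return -R.T@t,np.c_[u,np.ones(len(u))]@R
def plane(cam,px,z,p=None):
    c,d=rays(cam,px,p); return c+d*((z-c[2])/d[:,2])[:,None]
def proj(cam,X,p=None):
    p=p or ctrl.camera_params(cam)
    return cv2.projectPoints(np.array(X,float).reshape(-1,3),cv2.Rodrigues(np.array(p['R']))[0],np.array(p['t'],float),np.array(p['mtx']),np.array(p['dist']))[0].reshape(-1,2)
def tri(a,b,pa=None,pb=None):
    (c1,d1),(c2,d2)=rays(a[0],[a[1]],pa),rays(b[0],[b[1]],pb)
    d1,d2=d1[0],d2[0]
    k=np.linalg.lstsq(np.c_[d1,-d2],c2-c1,rcond=None)[0]
    p,q=c1+k[0]*d1,c2+k[1]*d2
    return (p+q)/2,np.linalg.norm(p-q)
E
python3 - <<'E'
from h import *
im=cv2.imread('pics/top0.png'); hsv=cv2.cvtColor(im,cv2.COLOR_BGR2HSV)
def blobs(m,x0,y0,x1,y1,z,cam='top',mn=30):
    mm=np.zeros_like(m); mm[y0:y1,x0:x1]=m[y0:y1,x0:x1]
    for c in cv2.findContours(mm,cv2.RETR_EXTERNAL,cv2.CHAIN_APPROX_NONE)[0]:
        if cv2.contourArea(c)<mn: continue
        r=cv2.minAreaRect(c); b=cv2.boxPoints(r)
        P=plane(cam,b,z)[:,:2]; 
        print(np.round(r[0],1),'ctr',P.mean(0).round(4),'sides',np.linalg.norm(P[1]-P[0]).round(4),np.linalg.norm(P[2]-P[1]).round(4),'ang',np.degrees(np.arctan2(*(P[1]-P[0])[::-1])).round(2))
w=cv2.inRange(hsv,(0,0,150),(180,60,255))
print('trays');blobs(w,300,180,390,320,0.015)
blue=cv2.inRange(hsv,(105,150,80),(125,255,255))
blue=cv2.morphologyEx(blue,cv2.MORPH_CLOSE,np.ones((15,15)))
print('lid');blobs(blue,170,160,285,260,0.108)
print('handle');blobs(w,190,218,250,245,0.1485)
crop=np.hstack([cv2.resize(im[165:265,175:285],None,fx=5,fy=5,interpolation=2)[:500,:550]])
cv2.imwrite('pics/crop1.png',crop)
cv2.imwrite('pics/crop2.png',cv2.resize(im[180:320,300:390],None,fx=4,fy=4))
s=cv2.imread('pics/scene0.png');cv2.imwrite('pics/crop3.png',cv2.resize(s[165:260,265:370],None,fx=6,fy=6,interpolation=2))
E
```

```text
trays
[336.  287.8] ctr [ 0.3461 -0.1763] sides 0.1046 0.1334 ang -2.9
[343.6 218.3] ctr [ 0.5543 -0.1975] sides 0.1815 0.1415 ang -84.89
lid
[225.  212.2] ctr [0.5477 0.1499] sides 0.1861 0.2249 ang -8.93
handle
[218.5 229.8] ctr [0.4909 0.1606] sides 0.0094 0.1046 ang -9.6
```

View pics/crop1.png

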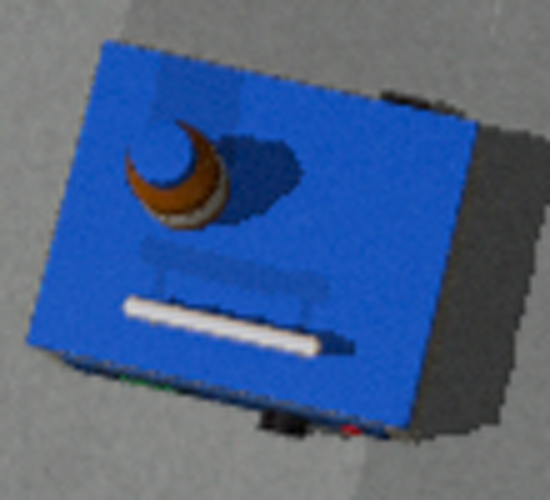

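View pics/crop2.png

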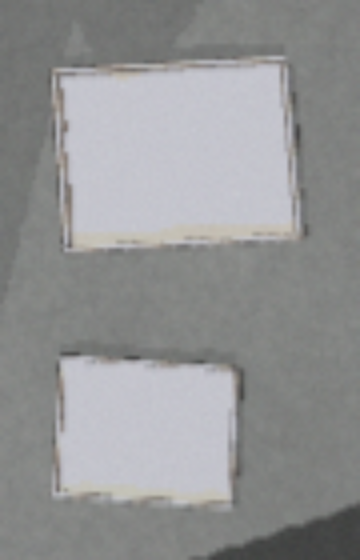

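View pics/crop3.png

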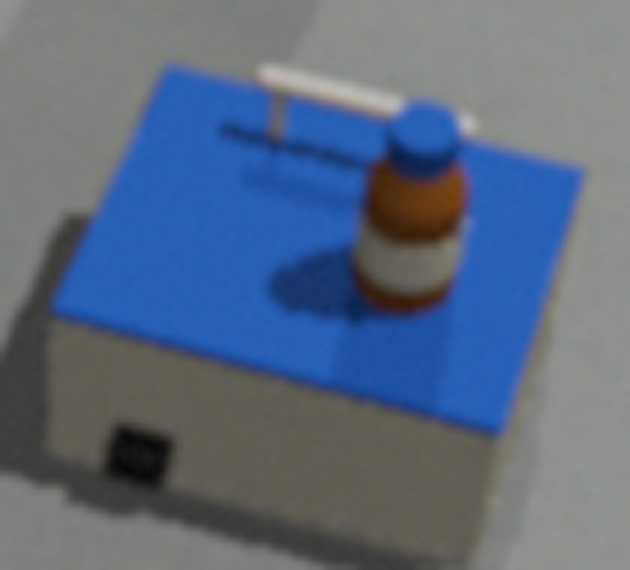

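The crops confirm it. The larger tray, top (344,218), measures 181 x 141 mm. The smaller, (336,287), measures 133 x 105 mm and is the decoy. The handle lies about 59 mm from the lid centre (60 expected). Next is the bottle and the yaw.

Run:
```python
from h import *
L=np.array([(105,42),(475,124),(408,430),(30,345)])/5+[175,165]
P=plane('top',L,0.108)[:,:2];print(P.round(4),P.mean(0).round(4),[np.linalg.norm(P[i]-P[i-1]).round(4) for i in range(4)])
for a,b in((0,1),(3,2)): print('y-axis yaw',np.degrees(np.arctan2(*(P[a]-P[b])[::-1]))-90)
for a,b in((0,3),(1,2)): print('x-axis yaw',np.degrees(np.arctan2(*(P[a]-P[b])[::-1])))
H=plane('top',np.array([(123,305),(322,347)])/5+[175,165],0.143)[:,:2];print('bar',H.round(4),H.mean(0).round(4),np.linalg.norm(H[0]-H[1]),np.degrees(np.arctan2(*(H[0]-H[1])[::-1]))-90)
t=np.array((160,152))/5+[175,165]; s=np.array((425,118))/6+[265,165]
print('cap tri',tri(('top',t),('scene',s)),plane('top',[t],.213),plane('scene',[s],.213))
# blue cap mask vs brown; bottom of bottle in scene
b=np.array((402,305))/6+[265,165]; print('base near edge scene',plane('scene',[b],.108))
for n,T in(('topcorners scene',np.array([(165,68),(583,172),(497,432),(52,310)])),):
    Q=plane('scene',T/6+[265,165],.108)[:,:2];print(Q.round(4),Q.mean(0).round(4))
s=ctrl.get_state();print(Rn.from_quat(s['tool_rot']).as_matrix().round(3))
print([ (np.round(v,3)).tolist() for v in (ctrl.camera_params('wrist')['R'],ctrl.camera_params('wrist')['t'])])
```

```text
[[0.6564 0.2378]
 [0.6149 0.0251]
 [0.4395 0.0569]
 [0.4812 0.2698]] [0.548  0.1474] [np.float64(0.1781), np.float64(0.2167), np.float64(0.1783), np.float64(0.2169)]
y-axis yaw -11.038611422658192
y-axis yaw -11.0937548290361
x-axis yaw -10.33348801382326
x-axis yaw -10.26977642020323
bar [[0.5005 0.2135]
 [0.4805 0.1039]] [0.4905 0.1587] 0.11140938797812618 -10.36237046768062
cap tri (array([0.57248842, 0.18682624, 0.2130097 ]), np.float64(0.0006179764386380895)) [[0.57247278 0.18713915 0.213     ]] [[0.57254692 0.18651958 0.213     ]]
base near edge scene [[0.59270665 0.18812495 0.108     ]]
[[0.4495 0.0578]
 [0.4899 0.272 ]
 [0.6639 0.2365]
 [0.622  0.0243]] [0.5563 0.1476]
[[-0.    -0.22   0.976]
 [ 0.002  0.976  0.22 ]
 [-1.     0.002 -0.   ]]
[[[-0.219, 0.976, 0.001], [0.923, 0.206, 0.324], [0.315, 0.072, -0.946]], [0.549, -0.042, 0.38]]
```

```bash
python3 -m pendant '[[[-0.6,0.4,0.4,0,-1],[-1.2,1,1,0,-1],[-2,2,2,0,-1],[-2.5,3,3,0,-1],[-3,4,4,0,-1]]]' && python3 -m pendant '[[[0,1,1,0,-1],[0,2,2,0,-1],[0,3,3,0,-1],[0,4,4,0,-1],[0,5,5,0,-1]]]' && python3 -m pendant '[[[0,1,1,0,-1],[0,2,2,0,-1],[0,3,3,0,-1],[0,4,4,0,-1],[0,5,5,0,-1]]]'
```

```text
clock: 0.52
ee_pos: [0.1969, -0.4157, 0.3067]
tool_rot: [-0.078, 0.703, 0.078, 0.703]
ft_force: [1.6, -1.2, 0.6]
finger_gap: 0.0852
clock: 0.93
ee_pos: [0.2913, -0.2658, 0.3061]
tool_rot: [-0.078, 0.703, 0.078, 0.703]
ft_force: [1.2, -0.3, -0.2]
finger_gap: 0.0855
clock: 1.35
ee_pos: [0.3857, -0.1163, 0.3062]
tool_rot: [-0.078, 0.703, 0.078, 0.703]
ft_force: [0.4, -0.8, -0.4]
finger_gap: 0.0851
```

```bash
python3 -m pendant '[[[0,1,1,0,-1],[0,2,2,0,-1],[0,3,3,0,-1],[0,4,4,0,-1],[0,5,5,0,-1]]]' && python3 -m pendant '[[[0,0.7,0.2,1,-1],[0,1.3,0.4,2,-1],[0,2,0.5,3,-1],[0,2.6,0.5,4,-1],[0,3,0.5,4.7,-1]]]' && python3 -m pendant '[[[0,0,0,0,-1],[0,0,0,0,-1]]]'
python3 - <<'E'
from h import *
s=ctrl.get_state();p=ctrl.camera_params('wrist');im=ctrl.snapshot('wrist');cv2.imwrite('pics/w1.png',im[:,:,::-1]);np.save('w1.npy',p,allow_pickle=True)
print(np.round(s['joint_pos'],3),np.round(s['ee_pos'],4),Rn.from_quat(s['tool_rot']).as_matrix().round(3).tolist())
E
```

```text
clock: 1.77
ee_pos: [0.4803, 0.0331, 0.306]
tool_rot: [-0.078, 0.703, 0.078, 0.703]
ft_force: [1.1, -0.8, 0.6]
finger_gap: 0.0854
clock: 2.18
ee_pos: [0.4752, 0.1085, 0.3056]
tool_rot: [0.068, 0.704, -0.068, 0.703]
ft_force: [-0.5, 1.0, -0.1]
finger_gap: 0.0854
clock: 2.35
ee_pos: [0.4754, 0.1075, 0.3059]
tool_rot: [0.065, 0.704, -0.066, 0.704]
ft_force: [0.7, -0.3, -0.1]
finger_gap: 0.0851
[ 0.545  0.119  0.126 -0.    -1.579 -2.301] [0.4754 0.1075 0.3059] [[-0.001, 0.185, 0.983], [-0.0, 0.983, -0.185], [-1.0, -0.0, -0.001]]
```

View pics/w1.png

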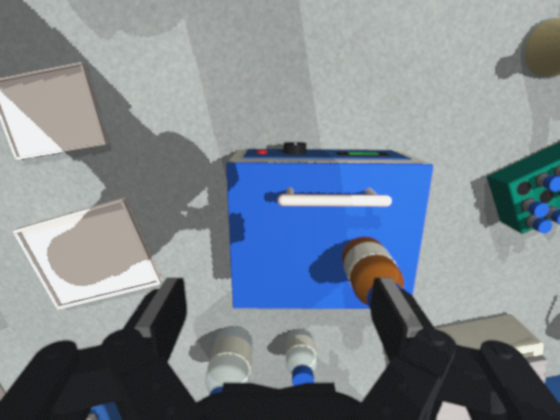

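Wrist view: the handle bar runs (279,201) to (391,201). The bottle body is at (365,255), leaning away to its cap near (385,290), partly behind the finger. The lid's edges are clear. Refining.

Run:
```python
from h import *
p=np.load('w1.npy',allow_pickle=True).item()
print('bar',plane('',[(278,200.5),(392,200.5)],.143,p).round(4))
print('lid',plane('',[(228,161),(433,164),(408,309),(233,308)],.108,p).round(4))
print('predicted bottle base/cap', proj('',[(.5725,.1868,.108),(.5725,.1868,.175),(.5725,.1868,.213)],p).round(1))
im=cv2.imread('pics/w1.png');cv2.imwrite('pics/w1c.png',cv2.resize(im[180:320,290:450],None,fx=4,fy=4,interpolation=2))
t=ctrl.get_state();M=Rn.from_quat(t['tool_rot']).as_matrix()
d=np.array([.5725,.1868,.306])-t['ee_pos'];print('units',(M.T@d/.025).round(2))
```

```text
bar [[0.4824 0.1053 0.143 ]
 [0.503  0.2146 0.143 ]]
lid [[0.4408 0.0601 0.108 ]
 [0.4835 0.2712 0.108 ]
 [0.6592 0.2347 0.108 ]
 [0.6172 0.0236 0.108 ]]
predicted bottle base/cap [[362.4 253.1]
 [379.2 283.8]
 [392.  307.3]]
units [-0.    3.85  3.22]
```

View pics/w1c.png

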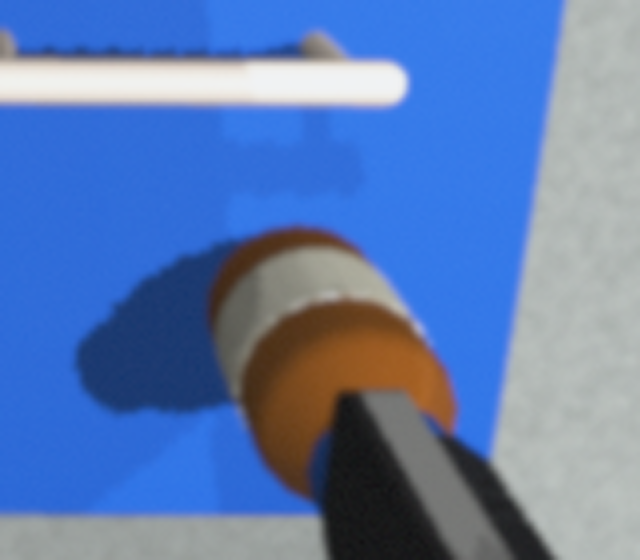

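The shoulder is at about (377,280), against (379,284) predicted from the triangulated bottle position, so they agree within 2–3 mm. Moving above the bottle, then down.

```bash
python3 -m pendant '[[[0,0.8,0.7,0,-1],[0,1.6,1.4,0,-1],[0,2.5,2.1,0,-1],[0,3.3,2.8,0,-1],[0,3.8,3.25,0,-1]]]' && python3 -m pendant '[[[0.5,0,0,0,-1],[1.2,0,0,0,-1],[2,0,0,0,-1],[2.7,0,0,0,-1],[3,0,0,0,-1]]]' && python3 -m pendant '[[[0.5,0,0,0,-1],[1,0,0,0,-1],[1.5,0,0,0,-1],[2,0,0,0,-1],[2.4,0,0,0,-1]]]'
python3 - <<'E'
from h import *
p=ctrl.camera_params('wrist');im=ctrl.snapshot('wrist');cv2.imwrite('pics/w2.png',im[:,:,::-1])
im=ctrl.snapshot('scene');cv2.imwrite('pics/s2.png',cv2.resize(im[100:300,200:420,::-1],None,fx=3,fy=3))
print(np.round(ctrl.get_state()['ee_pos'],4))
E
```

```text
clock: 2.82
ee_pos: [0.5747, 0.1858, 0.305]
tool_rot: [0.066, 0.704, -0.066, 0.704]
ft_force: [-0.8, -0.0, -0.9]
finger_gap: 0.0853
clock: 3.23
ee_pos: [0.5723, 0.1842, 0.2283]
tool_rot: [0.066, 0.705, -0.067, 0.703]
ft_force: [0.1, -0.2, -0.6]
finger_gap: 0.0853
clock: 3.65
ee_pos: [0.5733, 0.1847, 0.1708]
tool_rot: [0.066, 0.704, -0.067, 0.704]
ft_force: [-0.1, -0.2, 0.6]
finger_gap: 0.0852
[0.5725 0.1846 0.1697]
```

View pics/w2.png

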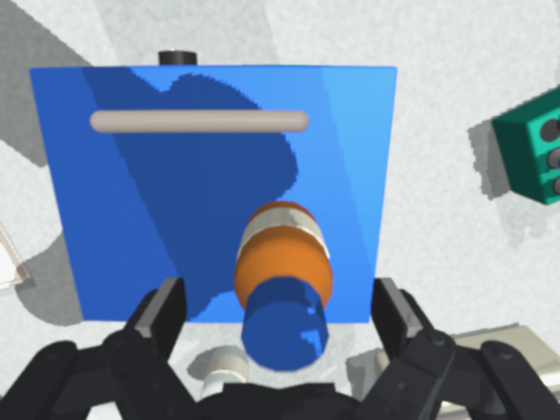

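View pics/s2.png

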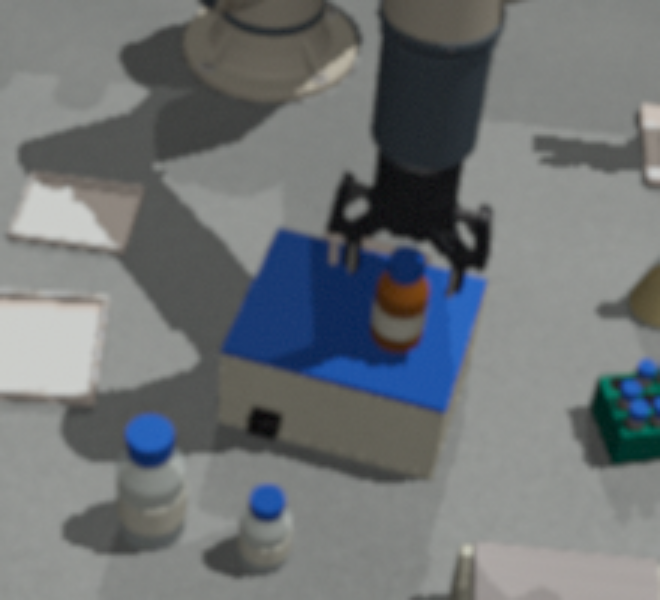

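Run:
```python
from h import *
p=ctrl.camera_params('wrist')
im=cv2.imread('pics/w2.png');h=cv2.cvtColor(im,cv2.COLOR_BGR2HSV)
print(plane('',[(285.5,328)],.213,p), proj('',[(.5725,.185,.213),(.5725,.185,.175)],p))
cv2.imwrite('pics/w2c.png',cv2.resize(im[190:390,220:350],None,fx=3,fy=3))
```

```text
[[0.56713021 0.1881513  0.213     ]] [[279.7504799  341.07674898]
 [279.64276351 286.49744769]]
```

View pics/w2c.png

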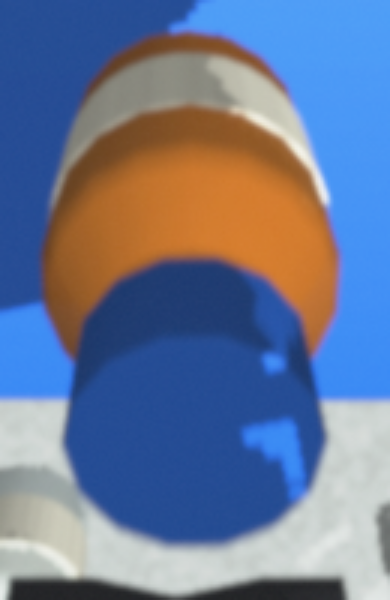

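Cap top is at about (285,337), which puts it 2 mm left (+y) of the jaws' centre. I'll descend with that small correction, then close.

```bash
python3 -m pendant '[[[0.3,0.1,0,0,-1],[0.6,0.1,0,0,-1],[0.9,0.1,0,0,-1],[0.98,0.1,0,0,-1],[0.98,0.1,0,0,-1]]]' 40 && python3 -m pendant '[[[0,0,0,0,-0.4],[0,0,0,0,-0.2],[0,0,0,0,0],[0,0,0,0,0.2],[0,0,0,0,0.4]]]' 40 && python3 -m pendant '[[[0,0,0,0,1],[0,0,0,0,1],[0,0,0,0,1],[0,0,0,0,1]]]' 40
```

```text
clock: 4.17
ee_pos: [0.5732, 0.1876, 0.1459]
tool_rot: [0.066, 0.704, -0.067, 0.703]
ft_force: [0.6, -0.5, 0.7]
finger_gap: 0.0856
clock: 4.58
ee_pos: [0.5741, 0.1877, 0.1476]
tool_rot: [0.067, 0.703, -0.066, 0.704]
ft_force: [-0.4, -1.2, 2.7]
finger_gap: 0.0488
clock: 4.92
ee_pos: [0.5741, 0.1877, 0.1475]
tool_rot: [0.067, 0.704, -0.066, 0.704]
ft_force: [-0.6, -1.5, 5.6]
finger_gap: 0.0486
```

Run:
```python
from h import *
im=ctrl.snapshot('scene');cv2.imwrite('pics/s3.png',cv2.resize(im[130:260,250:390,::-1],None,fx=4.5,fy=4.5,interpolation=2))
```

```text
(no output)
```

View pics/s3.png

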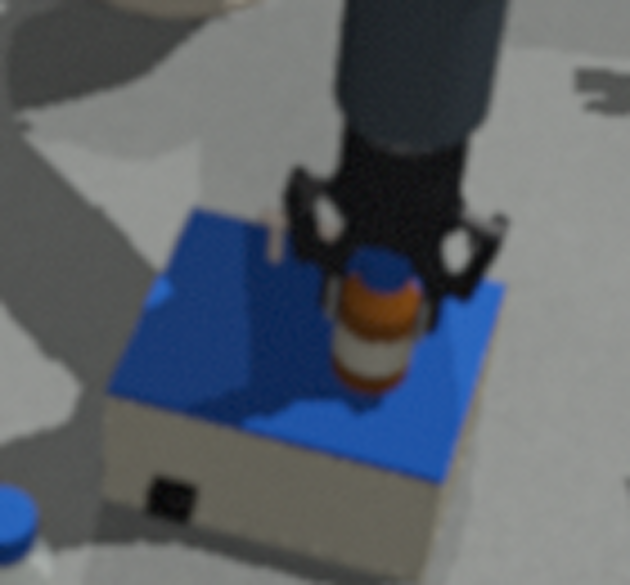

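The fingers hold the upper body on both sides and the bottle stands upright. Lifting.

```bash
python3 -m pendant '[[[-0.1,0,0,0,1],[-0.3,0,0,0,1],[-0.6,0,0,0,1],[-0.9,0,0,0,1],[-1.2,0,0,0,1]]]' 40 && python3 -m pendant '[[[-0.3,0,0,0,1],[-0.7,0,0,0,1],[-1.1,0,0,0,1],[-1.4,0,0,0,1],[-1.5,0,0,0,1]]]' 40
python3 - <<'E'
from h import *
im=ctrl.snapshot('scene');cv2.imwrite('pics/s4.png',cv2.resize(im[130:260,250:390,::-1],None,fx=4.5,fy=4.5,interpolation=2))
t=ctrl.get_state();M=Rn.from_quat(t['tool_rot']).as_matrix()
d=np.array([.554,-.1975,t['ee_pos'][2]])-t['ee_pos'];print('units',(M.T@d/.025).round(2),t['ft_force'])
print('tray scene', plane('scene',[(176,199),(235,200),(233,232),(175,229)],.015).round(3))
E
```

```text
clock: 5.38
ee_pos: [0.5737, 0.1879, 0.1775]
tool_rot: [0.066, 0.704, -0.066, 0.704]
ft_force: [-0.2, 0.6, -0.5]
finger_gap: 0.0483
clock: 5.8
ee_pos: [0.5744, 0.188, 0.2164]
tool_rot: [0.067, 0.703, -0.066, 0.705]
ft_force: [0.2, -0.0, -0.8]
finger_gap: 0.0486
units [ -0.02 -15.3    2.09] [-1.19294066  0.3576391  -0.98409996]
tray scene [[ 0.515 -0.304  0.015]
 [ 0.489 -0.117  0.015]
 [ 0.62  -0.098  0.015]
 [ 0.636 -0.273  0.015]]
```

View pics/s4.png

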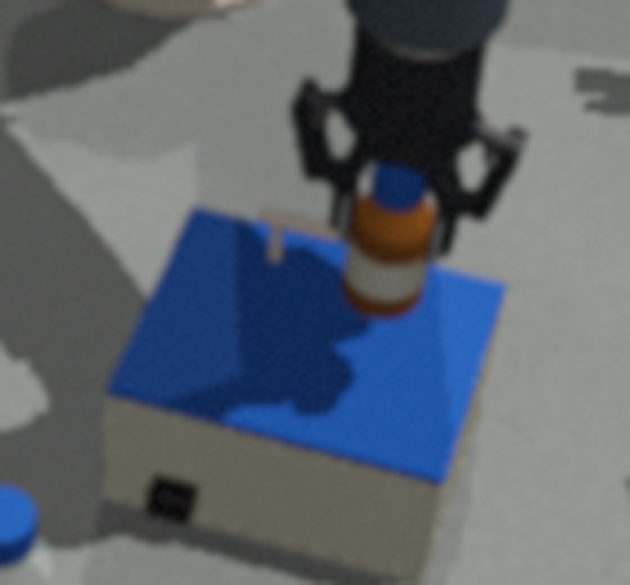

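```bash
python3 -m pendant '[[[0,-0.3,0.05,0,1],[0,-0.9,0.15,0,1],[0,-1.7,0.25,0,1],[0,-2.6,0.35,0,1],[0,-3.5,0.5,0,1]]]' && python3 -m pendant '[[[0,-1,0.15,0,1],[0,-2,0.3,0,1],[0,-3,0.45,0,1],[0,-4,0.55,0,1],[0,-5,0.7,0,1]]]' && python3 -m pendant '[[[0,-1,0.15,0,1],[0,-2,0.3,0,1],[0,-3,0.45,0,1],[0,-3.9,0.55,0,1],[0,-4.6,0.7,0,1]]]' && python3 -m pendant '[[[0,-0.7,0.1,0,1],[0,-1.3,0.15,0,1],[0,-1.8,0.2,0,1],[0,-2.1,0.2,0,1],[0,-2.2,0.2,0,1]]]'
python3 - <<'E'
from h import *
im=ctrl.snapshot('scene');cv2.imwrite('pics/s5.png',cv2.resize(im[120:300,150:350,::-1],None,fx=4,fy=4,interpolation=2)[:600])
E
```

```text
clock: 6.27
ee_pos: [0.5687, 0.0974, 0.2136]
tool_rot: [0.066, 0.704, -0.067, 0.703]
ft_force: [0.2, 0.6, -1.3]
finger_gap: 0.0485
clock: 6.68
ee_pos: [0.5621, -0.029, 0.2138]
tool_rot: [0.067, 0.704, -0.067, 0.704]
ft_force: [-0.1, 0.6, -1.6]
finger_gap: 0.0486
clock: 7.1
ee_pos: [0.5574, -0.1456, 0.2138]
tool_rot: [0.067, 0.704, -0.067, 0.703]
ft_force: [-0.1, -0.8, -2.2]
finger_gap: 0.049
clock: 7.52
ee_pos: [0.5528, -0.1992, 0.2139]
tool_rot: [0.067, 0.704, -0.067, 0.704]
ft_force: [1.0, -0.0, -0.9]
finger_gap: 0.0486
```

View pics/s5.png

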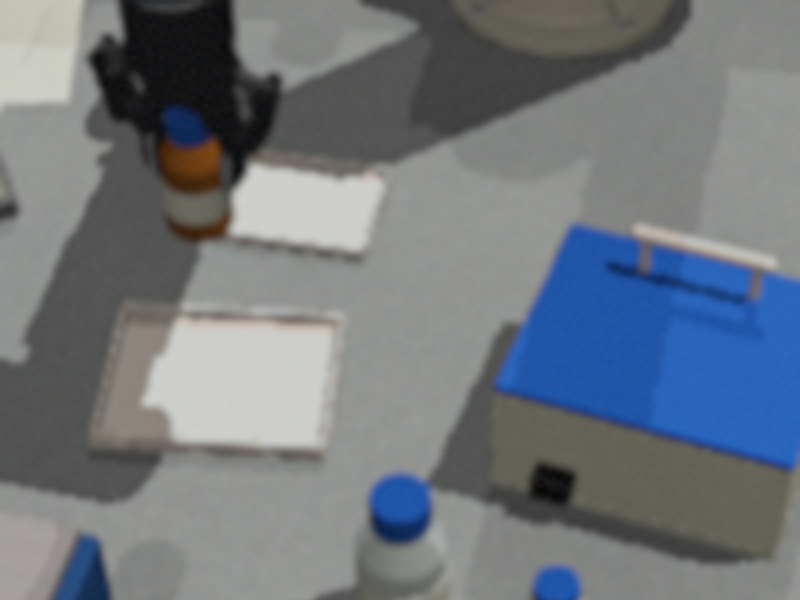

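The bottle is held upright and the handle is unobstructed. Lowering into the tray, with the last centimetre slow.

```bash
python3 -m pendant '[[[0.3,0,0,0,1],[0.9,0,0,0,1],[1.6,0,0,0,1],[2.3,0,0,0,1],[3,0,0,0,1]]]' && python3 -m pendant '[[[0.7,0,0,0,1],[1.4,0,0,0,1],[2.1,0,0,0,1],[2.7,0,0,0,1],[3,0,0,0,1]]]' && python3 -m pendant '[[[0.2,0,0,0,1],[0.3,0,0,0,1],[0.4,0,0,0,1],[0.45,0,0,0,1],[0.5,0,0,0,1]]]' && python3 -m pendant '[[[0,0,0,0,1],[0,0,0,0,1]]]'
```

```text
clock: 7.98
ee_pos: [0.5535, -0.1966, 0.138]
tool_rot: [0.066, 0.704, -0.066, 0.704]
ft_force: [0.1, 0.4, -0.9]
finger_gap: 0.0486
clock: 8.4
ee_pos: [0.5522, -0.1964, 0.0616]
tool_rot: [0.067, 0.705, -0.066, 0.703]
ft_force: [-0.5, 0.2, -1.8]
finger_gap: 0.0486
clock: 8.82
ee_pos: [0.5541, -0.1978, 0.0524]
tool_rot: [0.066, 0.704, -0.066, 0.704]
ft_force: [0.6, -0.3, -0.9]
finger_gap: 0.0485
clock: 8.98
ee_pos: [0.5538, -0.1978, 0.0522]
tool_rot: [0.066, 0.704, -0.067, 0.704]
ft_force: [-0.8, 0.9, -1.8]
finger_gap: 0.0487
```

```bash
python3 -m pendant '[[[0.05,0,0,0,1],[0.1,0,0,0,1],[0.15,0,0,0,1],[0.19,0,0,0,1],[0.23,0,0,0,1]]]' && python3 -m pendant '[[[0.03,0,0,0,1],[0.05,0,0,0,1],[0.07,0,0,0,1]]]'
python3 - <<'E'
from h import *
im=ctrl.snapshot('scene');cv2.imwrite('pics/s6.png',cv2.resize(im[150:260,150:290,::-1],None,fx=5,fy=5,interpolation=2))
E
```

```text
clock: 9.4
ee_pos: [0.5536, -0.1978, 0.0459]
tool_rot: [0.066, 0.704, -0.067, 0.704]
ft_force: [1.1, -0.1, -1.2]
finger_gap: 0.0481
clock: 9.65
ee_pos: [0.5536, -0.1977, 0.0442]
tool_rot: [0.066, 0.704, -0.066, 0.704]
ft_force: [0.0, -0.1, -0.6]
finger_gap: 0.0489
```

View pics/s6.png

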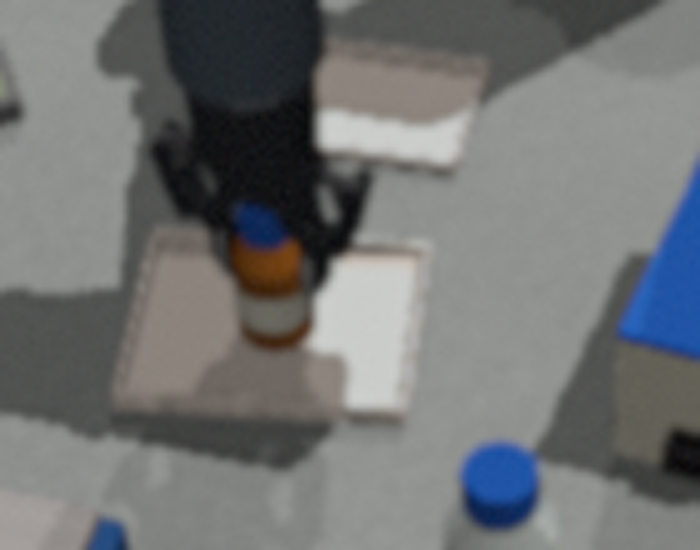

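Inside the tray and upright. Creeping down until contact shows in the force.

```bash
python3 -m pendant '[[[0.02,0,0,0,1],[0.03,0,0,0,1],[0.04,0,0,0,1],[0.04,0,0,0,1]]]' && python3 -m pendant '[[[0.02,0,0,0,1],[0.03,0,0,0,1],[0.04,0,0,0,1],[0.04,0,0,0,1]]]'
```

```text
clock: 10.03
ee_pos: [0.5536, -0.1977, 0.0432]
tool_rot: [0.067, 0.704, -0.066, 0.704]
ft_force: [0.2, 0.8, -0.4]
finger_gap: 0.0486
clock: 10.37
ee_pos: [0.5539, -0.1979, 0.0431]
tool_rot: [0.066, 0.704, -0.066, 0.704]
ft_force: [-0.9, 0.7, 4.1]
finger_gap: 0.0484
```

Contact with the floor: it stalls at z = 0.043 as expected, with 4 N. Opening gradually.

```bash
python3 -m pendant '[[[0,0,0,0,0],[0,0,0,0,-0.1],[0,0,0,0,-0.2],[0,0,0,0,-0.3],[0,0,0,0,-0.4]]]' 20 && python3 -m pendant '[[[0,0,0,0,-0.6],[0,0,0,0,-0.8],[0,0,0,0,-1],[0,0,0,0,-1],[0,0,0,0,-1]]]'
python3 - <<'E'
from h import *
im=ctrl.snapshot('scene');cv2.imwrite('pics/s7.png',cv2.resize(im[150:260,150:290,::-1],None,fx=5,fy=5,interpolation=2))
im=ctrl.snapshot('wrist');cv2.imwrite('pics/w7.png',im[:,:,::-1])
E
```

```text
clock: 10.78
ee_pos: [0.5536, -0.1977, 0.0421]
tool_rot: [0.067, 0.704, -0.067, 0.704]
ft_force: [-0.2, -0.6, -0.4]
finger_gap: 0.0599
clock: 11.2
ee_pos: [0.5536, -0.1977, 0.0422]
tool_rot: [0.066, 0.704, -0.066, 0.704]
ft_force: [0.0, 0.5, -0.1]
finger_gap: 0.0854
```

View pics/s7.png

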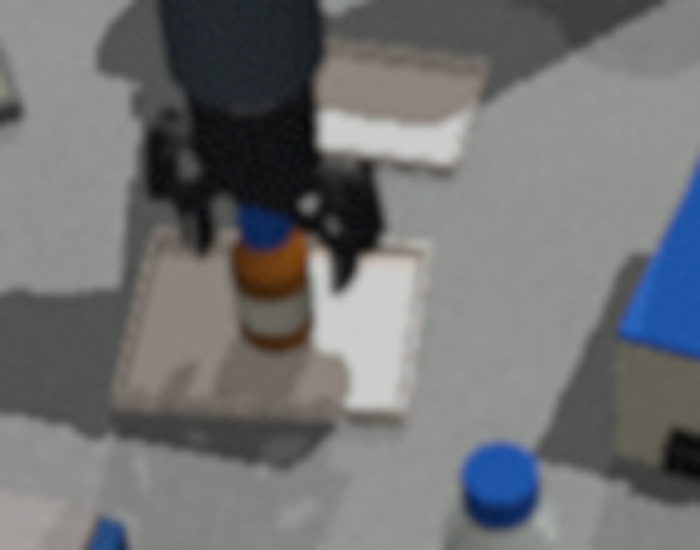

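View pics/w7.png

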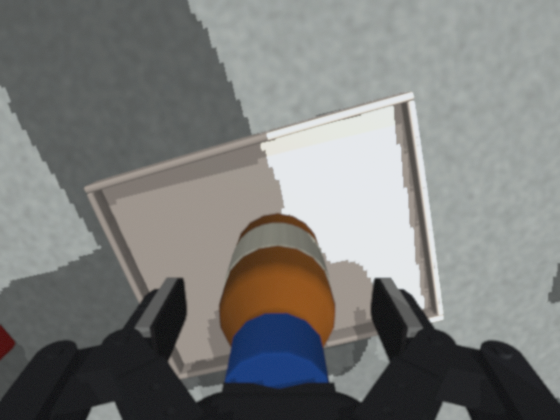

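The bottle stands free in the tray. Rising clear, then moving over the handle.

```bash
python3 -m pendant '[[[-0.3,0,0,0,-1],[-0.9,0,0,0,-1],[-1.6,0,0,0,-1],[-2.4,0,0,0,-1],[-3.2,0,0,0,-1]]]' && python3 -m pendant '[[[-0.9,0,0,0,-1],[-1.8,0,0,0,-1],[-2.7,0,0,0,-1],[-3.6,0,0,0,-1],[-4.8,0,0,0,-1]]]' && python3 -m pendant '[[[0,0.9,-0.3,0,-1],[0,1.9,-0.7,0,-1],[0,2.9,-1.1,0,-1],[0,3.9,-1.5,0,-1],[0,4.9,-1.9,0,-1]]]' && python3 -m pendant '[[[0,1,-0.4,0,-1],[0,2,-0.8,0,-1],[0,3,-1.2,0,-1],[0,4,-1.6,0,-1],[0,5,-1.9,0,-1]]]' && python3 -m pendant '[[[0,0.9,-0.3,0,-1],[0,1.8,-0.6,0,-1],[0,2.6,-0.9,0,-1],[0,3.3,-1.2,0,-1],[0,3.7,-1.3,0,-1]]]'
python3 - <<'E'
from h import *
im=ctrl.snapshot('scene');cv2.imwrite('pics/s8.png',im[:,:,::-1])
E
```

```text
clock: 11.72
ee_pos: [0.5535, -0.1978, 0.1237]
tool_rot: [0.066, 0.704, -0.067, 0.704]
ft_force: [-0.2, -0.5, -0.6]
finger_gap: 0.0854
clock: 12.13
ee_pos: [0.5527, -0.1974, 0.2428]
tool_rot: [0.067, 0.705, -0.066, 0.703]
ft_force: [0.1, -0.1, -0.4]
finger_gap: 0.0856
clock: 12.55
ee_pos: [0.5294, -0.0675, 0.243]
tool_rot: [0.067, 0.704, -0.067, 0.704]
ft_force: [0.1, 0.1, -0.1]
finger_gap: 0.0849
clock: 12.97
ee_pos: [0.5059, 0.0643, 0.2432]
tool_rot: [0.067, 0.704, -0.066, 0.704]
ft_force: [-0.0, -0.5, 0.2]
finger_gap: 0.085
clock: 13.38
ee_pos: [0.4914, 0.1618, 0.2429]
tool_rot: [0.066, 0.704, -0.066, 0.704]
ft_force: [-0.3, -0.0, -0.3]
finger_gap: 0.0852
```

```bash
python3 -m pendant '[[[0,0,0,-1.4,-1],[0,0,0,-2.8,-1],[0,0,0,-4.2,-1],[0,0,0,-5.6,-1],[0,0,0,-7,-1]]]' && python3 -m pendant '[[[0,0,0,-1.4,-1],[0,0,0,-2.8,-1],[0,0,0,-4.2,-1],[0,0,0,-5.6,-1],[0,0,0,-7,-1]]]' && python3 -m pendant '[[[0,0,0,-1.4,-1],[0,0,0,-2.8,-1],[0,0,0,-4,-1],[0,0,0,-4,-1],[0,0,0,-4,-1]]]'
python3 - <<'E'
from h import *
s=ctrl.get_state();p=ctrl.camera_params('wrist');im=ctrl.snapshot('wrist');cv2.imwrite('pics/w9.png',im[:,:,::-1]);np.save('w9.npy',p,allow_pickle=True)
print(np.round(s['joint_pos'],3),np.round(s['ee_pos'],4),Rn.from_quat(s['tool_rot']).as_matrix().round(3).tolist())
E
```

```text
clock: 13.85
ee_pos: [0.4922, 0.1595, 0.2427]
tool_rot: [-0.15, 0.691, 0.15, 0.691]
ft_force: [-0.4, -0.4, 0.9]
finger_gap: 0.0853
clock: 14.27
ee_pos: [0.4922, 0.1594, 0.2427]
tool_rot: [-0.351, 0.614, 0.351, 0.614]
ft_force: [-0.2, -0.3, 0.0]
finger_gap: 0.0856
clock: 14.68
ee_pos: [0.4921, 0.1596, 0.2426]
tool_rot: [-0.45, 0.546, 0.45, 0.546]
ft_force: [-0.0, -0.2, -0.1]
finger_gap: 0.0855
[ 0.617  0.187  0.049  0.    -1.432 -0.809] [0.4921 0.1596 0.2426] [[0.0, -0.982, 0.191], [0.0, 0.191, 0.982], [-1.0, -0.0, 0.0]]
```

View pics/s8.png

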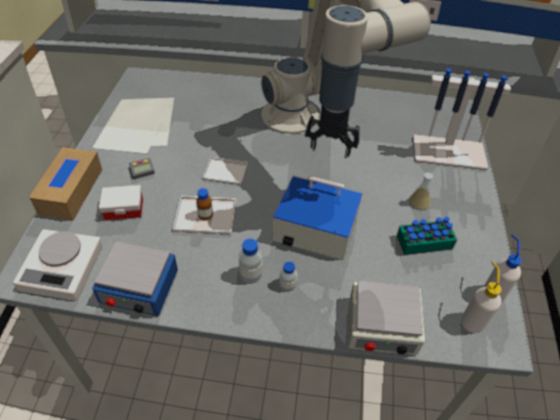

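View pics/w9.png

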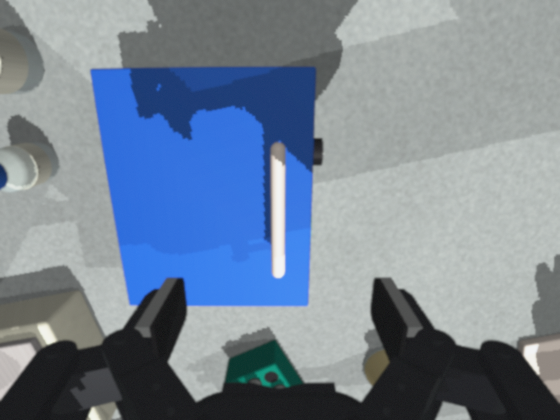

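Scene: the bottle stands in the large tray at (204,205) and the lid is shut. Wrist: the bar runs (278,142) to (279,278), parallel to the fingers' plane. Measuring the bar's middle and yaw.

Run:
```python
from h import *
p=np.load('w9.npy',allow_pickle=True).item()
im=cv2.imread('pics/w9.png');h=cv2.cvtColor(im,cv2.COLOR_BGR2HSV)
m=cv2.inRange(h,(0,0,120),(180,90,255));m[:, :255]=0;m[:,303:]=0;m[:125]=0;m[290:]=0
c=max(cv2.findContours(m,0,2)[0],key=cv2.contourArea);r=cv2.minAreaRect(c);print(r)
q=c.reshape(-1,2);a=[q[q[:,1]<q[:,1].min()+8].mean(0),q[q[:,1]>q[:,1].max()-8].mean(0)]
B=plane('',[(a[0][0],q[:,1].min()),(a[1][0],q[:,1].max())],.143,p);print(B.round(4),B.mean(0).round(4),np.linalg.norm(B[0]-B[1]),np.degrees(np.arctan2(*(B[1]-B[0])[1::-1]))-90)
t=ctrl.get_state();M=Rn.from_quat(t['tool_rot']).as_matrix();print((M.T@(B.mean(0)-t['ee_pos'])/.025).round(2))
```

```text
((277.5, 209.5), (135.0, 15.0), 90.0)
[[0.482  0.1048 0.143 ]
 [0.5015 0.2142 0.143 ]] [0.4918 0.1595 0.143 ] 0.1111678687392443 -10.082500729793736
[ 3.98  0.01 -0.01]
```

```bash
python3 -m pendant '[[[0.4,0,0,0,-1],[1.2,0,0,0,-1],[2,0,0,0,-1],[2.8,0,0,0,-1],[3.4,0,0,0,-1]]]' && python3 -m pendant '[[[0.4,0,0,0,-1],[0.8,0,0,0,-1],[1.1,0,0,0,-1],[1.25,0,0,0,-1],[1.25,0,0,0,-1]]]' && python3 -m pendant '[[[0,0,0,0,-0.7],[0,0,0,0,-0.4],[0,0,0,0,-0.1],[0,0,0,0,0.2],[0,0,0,0,0.4]]]' 40 && python3 -m pendant '[[[0,0,0,0,0.6],[0,0,0,0,0.8],[0,0,0,0,1],[0,0,0,0,1],[0,0,0,0,1]]]' 40
python3 - <<'E'
from h import *
im=ctrl.snapshot('scene');cv2.imwrite('pics/s10.png',cv2.resize(im[130:260,250:390,::-1],None,fx=4.5,fy=4.5,interpolation=2))
E
```

```text
clock: 15.15
ee_pos: [0.491, 0.1597, 0.1548]
tool_rot: [-0.45, 0.546, 0.45, 0.545]
ft_force: [-0.3, 0.4, 0.3]
finger_gap: 0.0853
clock: 15.57
ee_pos: [0.4918, 0.16, 0.1254]
tool_rot: [-0.451, 0.545, 0.451, 0.545]
ft_force: [-0.1, -0.6, 0.4]
finger_gap: 0.0851
clock: 15.98
ee_pos: [0.4922, 0.1602, 0.1264]
tool_rot: [-0.451, 0.545, 0.451, 0.545]
ft_force: [-1.1, 0.3, 0.1]
finger_gap: 0.0265
clock: 16.4
ee_pos: [0.4929, 0.16, 0.1264]
tool_rot: [-0.451, 0.544, 0.45, 0.545]
ft_force: [5.1, -1.5, -0.8]
finger_gap: 0.0094
```

View pics/s10.png

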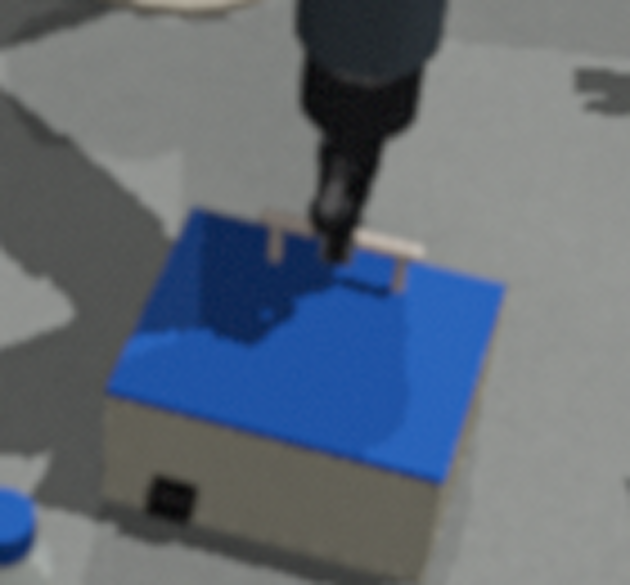

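Fingers hold the bar at its middle (gap 9.4 mm). Starting along the hinge arc: up = -tool x, heater +x = -tool y.

```bash
python3 -m pendant '[[[-0.13,-0.04,0,0,1],[-0.26,-0.08,0,0,1],[-0.52,-0.17,0,0,1],[-0.77,-0.28,0,0,1],[-1.02,-0.39,0,0,1]]]' 40
python3 - <<'E'
from h import *
im=ctrl.snapshot('scene');cv2.imwrite('pics/s11.png',cv2.resize(im[130:260,250:390,::-1],None,fx=4.5,fy=4.5,interpolation=2))
E
```

```text
clock: 16.87
ee_pos: [0.5014, 0.1583, 0.1505]
tool_rot: [-0.45, 0.545, 0.451, 0.544]
ft_force: [5.9, 0.2, -8.4]
finger_gap: 0.0095
```

View pics/s11.png

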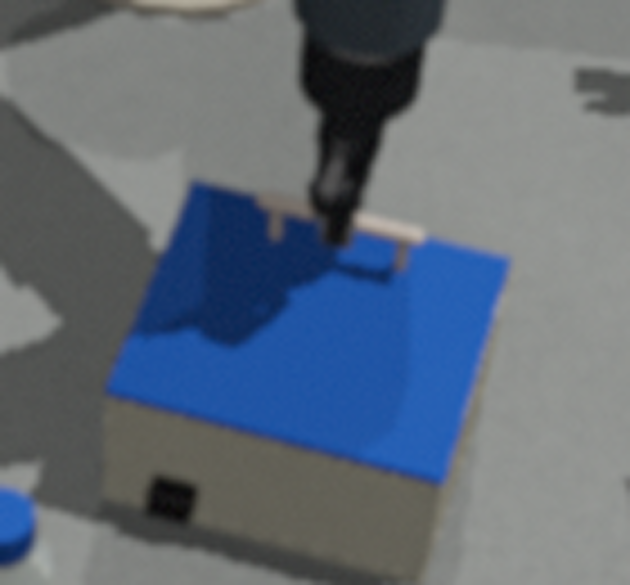

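```bash
python3 -m pendant '[[[-0.24,-0.125,0,0,1],[-0.48,-0.26,0,0,1],[-0.71,-0.41,0,0,1],[-0.93,-0.56,0,0,1],[-1.15,-0.725,0,0,1]]]' 40 && python3 -m pendant '[[[-0.21,-0.17,0,0,1],[-0.41,-0.36,0,0,1],[-0.6,-0.55,0,0,1],[-0.79,-0.75,0,0,1],[-0.96,-0.96,0,0,1]]]' 40 && python3 -m pendant '[[[0,0,0,0,1]]]'
python3 - <<'E'
from h import *
im=ctrl.snapshot('scene');cv2.imwrite('pics/s12.png',cv2.resize(im[130:260,250:390,::-1],None,fx=4.5,fy=4.5,interpolation=2))
E
```

```text
clock: 17.33
ee_pos: [0.5185, 0.155, 0.1802]
tool_rot: [-0.45, 0.546, 0.451, 0.544]
ft_force: [-0.8, 2.0, -5.4]
finger_gap: 0.0092
clock: 17.75
ee_pos: [0.5417, 0.1505, 0.2057]
tool_rot: [-0.45, 0.545, 0.452, 0.544]
ft_force: [-9.3, 3.8, 5.7]
finger_gap: 0.0095
clock: 17.83
ee_pos: [0.5428, 0.1503, 0.2068]
tool_rot: [-0.451, 0.545, 0.451, 0.545]
ft_force: [-9.1, 1.5, 7.1]
finger_gap: 0.0095
```

View pics/s12.png

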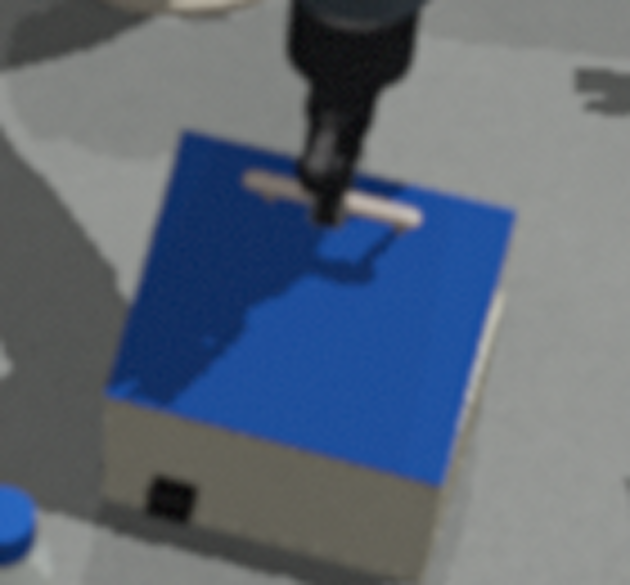

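The lid is rising, and the forces are about 11 N radially: my arc is ~2 mm inside the true one. I'll add an outward correction and proceed to about 47.

```bash
python3 -m pendant '[[[-0.2,-0.2,0,0,1],[-0.37,-0.42,0,0,1],[-0.53,-0.64,0,0,1],[-0.69,-0.86,0,0,1],[-0.81,-1.07,0,0,1]]]' 40 && python3 -m pendant '[[[0,0,0,0,1],[0,0,0,0,1],[0,0,0,0,1]]]'
python3 - <<'E'
from h import *
from scipy.optimize import brentq
im=ctrl.snapshot('scene');cv2.imwrite('pics/s13f.png',im[:,:,::-1]);cv2.imwrite('pics/s13.png',cv2.resize(im[130:260,250:390,::-1],None,fx=4.5,fy=4.5,interpolation=2))
t=ctrl.snapshot('top');cv2.imwrite('pics/t13.png',t[:,:,::-1])
e=np.array(ctrl.get_state()['ee_pos']);d=e-[.4925,.1600,.1264]
hx=np.array([np.cos(np.radians(-10.6)),np.sin(np.radians(-10.6)),0])
# angle of displaced bar about hinge, from nominal bar
b=np.array([-.150+d@hx,.043+d[2]]);print('r',np.hypot(*b),'nom .156; ang',np.degrees(np.arctan2(b[1],-b[0])-np.arctan2(.043,.15)),d.round(4))
E
```

```text
clock: 18.3
ee_pos: [0.5694, 0.1451, 0.2258]
tool_rot: [-0.451, 0.545, 0.451, 0.545]
ft_force: [-4.2, 1.5, 1.5]
finger_gap: 0.0094
clock: 18.55
ee_pos: [0.5692, 0.1451, 0.2257]
tool_rot: [-0.451, 0.545, 0.451, 0.545]
ft_force: [-5.9, 0.7, 5.1]
finger_gap: 0.0096
r 0.15936657803021723 nom .156; ang 47.163587664504945 [ 0.0766 -0.0148  0.0992]
```

View pics/s13.png

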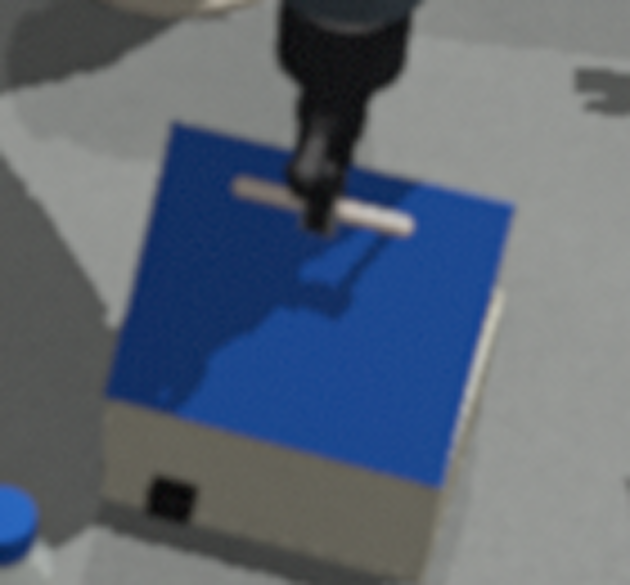

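View pics/t13.png

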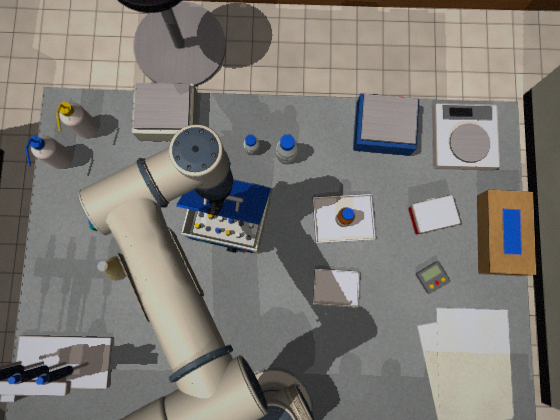

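Scene and top: the lid is high, tubes are visible at top (218,222), and the bottle stands in the tray at (346,217). The arm-only estimate gives 47°, but with radius 159 vs 156 mm, so I'll check the angle with the wrist and top cameras.

Run:
```python
from h import *
p=ctrl.camera_params('wrist');im=ctrl.snapshot('wrist');cv2.imwrite('pics/w14.png',im[:,:,::-1]);np.save('w14.npy',p,allow_pickle=True)
t=cv2.imread('pics/t13.png');cv2.imwrite('pics/t13c.png',cv2.resize(t[165:265,165:285],None,fx=6,fy=6,interpolation=2))
```

```text
(no output)
```

View pics/w14.png

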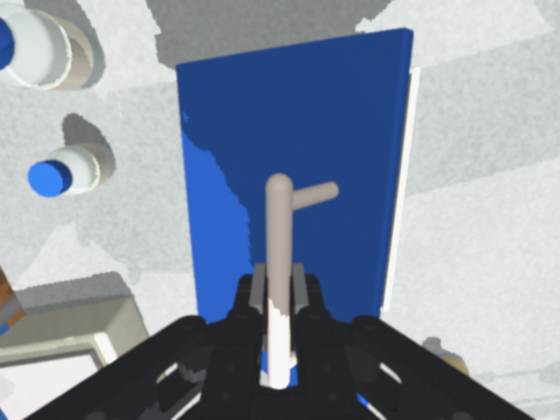

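View pics/t13c.png

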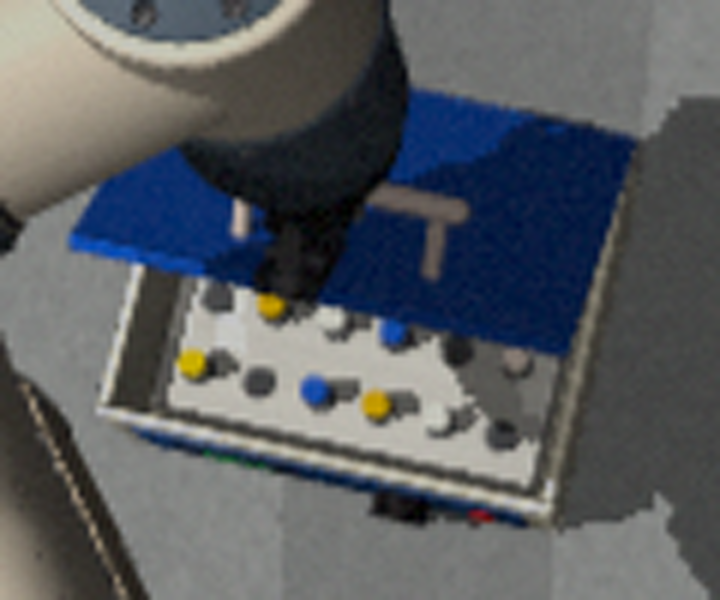

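```bash
cat > ang.py <<'E'
from h import *
from scipy.optimize import minimize_scalar
a=np.radians(-10.6);hx=np.array([np.cos(a),np.sin(a),0]);hy=np.array([-np.sin(a),np.cos(a),0])
hinge=np.array([.4918,.1595,.1])+.15*hx
def pt(th,lx,ly,lz):
    c,s=np.cos(th),np.sin(th)
    return hinge+hx*(lx*c+lz*s)+hy*ly+np.array([0,0,-lx*s+lz*c])
def solve(cam,px,l,p=None):
    f=lambda th:np.linalg.norm(proj(cam,pt(th,*l),p)[0]-px)
    r=minimize_scalar(f,bounds=(.3,1.3),method='bounded');return np.degrees(r.x).round(2),round(r.fun,2)
E
python3 - <<'E'
from ang import *
w=np.load('w14.npy',allow_pickle=True).item()
print('w front corner top',solve('',(405,32),(-.18,-.11,.008),w))
print('w front corner bottom',solve('',(412,29),(-.18,-.11,.0),w))
print('w bar end',solve('',(279,175),(-.15,-.055,.043),w))
print('hinge corner pred',proj('',pt(.84,0,-.11,.008),w),'obs 178,65')
print('t right',solve('top',(258.3,224.2),(-.18,-.11,0)),'t left',solve('top',(176.7,206.3),(-.18,.11,0)))
print('t bar end',solve('top',np.array((467,212))/6+165,(-.15,-.055,.043)))
# heater rim corners check z=.1
print('rim pred',proj('top',[hinge-.18*hx-.11*hy,hinge-.18*hx+.11*hy]),'obs',np.array([(550,512),(103,410)])/6+165)
print('scene',solve('scene',(288.9,157.6),(-.18,-.11,.008)),solve('scene',(364.4,175.8),(-.18,.11,.008)))
E
```

```text
w front corner top (np.float64(46.34), np.float64(6.61))
w front corner bottom (np.float64(47.44), np.float64(1.44))
w bar end (np.float64(46.5), np.float64(1.56))
hinge corner pred [[173.05445838  65.36876339]] obs 178,65
t right (np.float64(46.52), np.float64(1.12)) t left (np.float64(46.68), np.float64(0.9))
t bar end (np.float64(46.12), np.float64(0.12))
rim pred [[256.76658532 250.33356591]
 [180.37619463 233.84962599]] obs [[256.66666667 250.33333333]
 [182.16666667 233.33333333]]
scene (np.float64(37.88), np.float64(1.15)) (np.float64(56.71), np.float64(0.5))
```

All estimates are consistent at 46.1–47.4° (the scene camera looks along the motion, so it tells little). It needs about 3.2° more, some 9 mm along the tangent.

```bash
python3 -m pendant '[[[-0.06,-0.1,0,0,1],[-0.12,-0.2,0,0,1],[-0.18,-0.31,0,0,1],[-0.18,-0.31,0,0,1],[-0.18,-0.31,0,0,1]]]' && python3 -m pendant '[[[0,0,0,0,1],[0,0,0,0,1],[0,0,0,0,1],[0,0,0,0,1],[0,0,0,0,1]]]'
python3 - <<'E'
from ang import *
p=ctrl.camera_params('wrist');im=ctrl.snapshot('wrist');cv2.imwrite('pics/w15.png',cv2.resize(im[0:240,150:450,::-1],None,fx=2.5,fy=2.5));np.save('w15.npy',p,allow_pickle=True)
t=ctrl.snapshot('top')[:,:,::-1];cv2.imwrite('pics/t15.png',t);cv2.imwrite('pics/t15c.png',cv2.resize(t[165:265,165:285],None,fx=6,fy=6,interpolation=2))
d=np.array(ctrl.get_state()['ee_pos'])-[.4925,.1600,.1264]
b=np.array([-.150+d@hx,.043+d[2]]);print('r',np.hypot(*b),'ang',np.degrees(np.arctan2(b[1],-b[0])-np.arctan2(.043,.15)))
E
```

```text
clock: 19.12
ee_pos: [0.577, 0.1436, 0.2298]
tool_rot: [-0.451, 0.545, 0.451, 0.545]
ft_force: [-5.1, 0.6, 3.7]
finger_gap: 0.0092
clock: 19.53
ee_pos: [0.5768, 0.1437, 0.2297]
tool_rot: [-0.451, 0.545, 0.451, 0.545]
ft_force: [-5.8, 0.8, 3.9]
finger_gap: 0.0095
r 0.15972728217069274 ang 50.34117094554236
```

View pics/w15.png

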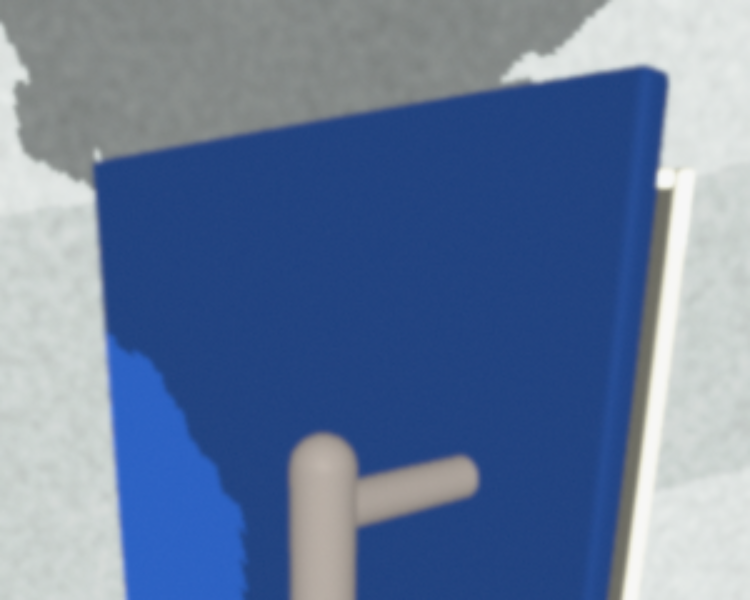

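View pics/t15c.png

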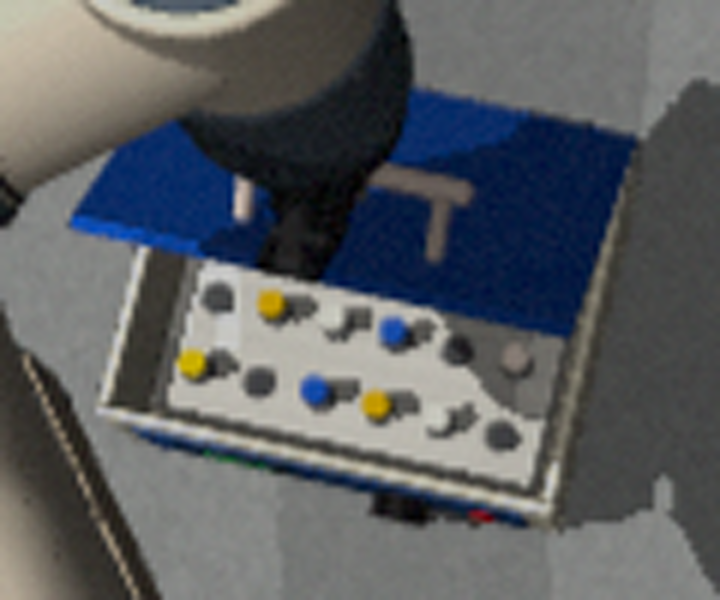

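Run:
```python
from ang import *
w=np.load('w15.npy',allow_pickle=True).item()
print('w',solve('',(408,26.4),(-.18,-.11,.008),w),solve('',(416.4,30),(-.18,-.11,.0),w),solve('',(279.2,172.8),(-.15,-.055,.043),w))
print('t',solve('top',(260.5,220.8),(-.18,-.11,0)),solve('top',(177,202.7),(-.18,.11,0)),solve('top',(243.7,197.2),(-.15,-.055,.043)))
s=ctrl.get_state();print(s['clock'],np.round(s['dq'],3),s['finger_gap'])
t=cv2.imread('pics/t15.png');cv2.imwrite('pics/t15d.png',cv2.resize(t[180:320,300:470],None,fx=4,fy=4))
```

```text
w (np.float64(49.72), np.float64(2.29)) (np.float64(50.26), np.float64(3.3)) (np.float64(49.62), np.float64(3.69))
t (np.float64(50.17), np.float64(0.48)) (np.float64(50.2), np.float64(1.0)) (np.float64(49.3), np.float64(0.42))
19.6333 [ 0.001 -0.    -0.002  0.     0.    -0.001] 0.009471189860627541
```

View pics/t15.png

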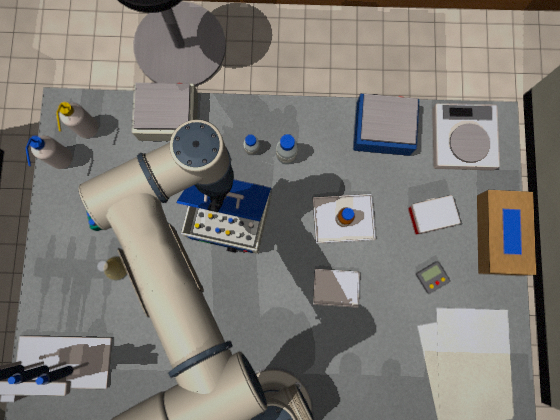

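The angle is 49.3–50.3° by every estimate, and still. The bottle is upright in the tray at (346,217). One last check that the arm hasn't touched the flask and rack beside it.

Run:
```python
from h import *
im=ctrl.snapshot('scene');cv2.imwrite('pics/s16.png',im[:,:,::-1])
a=cv2.imread('pics/scene0.png');b=im[:,:,::-1]
s=(slice(160,260),slice(380,470))
cv2.imwrite('pics/cmp.png',cv2.resize(np.hstack([a[s],b[s]]),None,fx=4,fy=4))
```

```text
(no output)
```

View pics/s16.png

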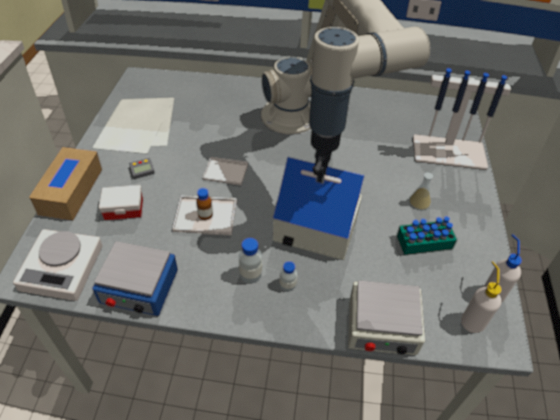

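View pics/cmp.png

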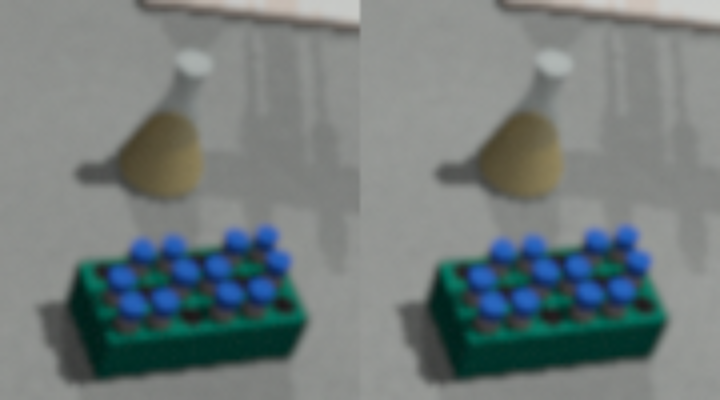

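The flask and rack are unmoved, and so is everything else on the bench. The bottle at (204,205) is upright and the lid is held. Handing in.

```bash
python3 -c "
from plant import ctrl
print(ctrl.hand_in())"
```

```text
the job is handed in; nothing more can be done
None
```

The amber bottle is standing upright in the larger white tray, and the gripper is holding the lid open at about 50°. I handed the job in at about 20 s. The lid stayed shut until the bottle was down and released.

- **Bottle:** it touched the tray floor with about 4 N, at the expected height. It was still upright near the middle of the tray in the last top and scene pictures.
- **Lid angle:** the last wrist and top pictures gave 49.3–50.3°, and the arm's own displacement gave 50.3°. The joints were still, the finger gap on the bar was 9.5 mm, and the wrist force was about 7 N.
- **Other things on the bench:** the flask and rack match the first pictures side by side. I checked the rest only by eye and saw nothing moved.

**Checks that disagreed:**
- The scene camera gave 38° and 57° for the lid in an earlier check at about 47°. It looks along the lid's motion there, so I left it out.
- The arm's path implied a handle radius of about 160 mm instead of 156 mm. This probably comes from the bar shifting slightly in the pads or a small hinge position error.

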